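# Dock, pull-charge and cover the night lamp

### The arm

A 6-joint arm with a two-finger parallel gripper is mounted at the origin on the work surface. World frame = base frame: x ahead of the robot, y to its left, z up, the work surface at z = 0. Lengths are in m, angles in degrees, forces in N, time in s.
With the tool pointing down it reaches from about 0.4 to 0.925 m from the base axis. Payload 12.5 kg.
Tool frame: the origin (TCP) lies at the very end of the fingers, on their centre line; the grasp point (between the pads) lies 19 mm behind it (arm.grasp_offset is the distance from the TCP to the grasp point, in m); z points along the fingers, y is the line along which they close (so a half turn about z gives the same grasp; the last joint's range is limited). The gripper opens to 95 mm and grips with 3 to 60 N. Pads are 20 mm wide; open, the fingers measure 119 mm over their backs; the gripper's body (75 mm by 180 mm) begins 59 mm behind the grasp point.
Start: joints at [-80.306, 28.126, 89.318, -0, 62.55, -6.05], TCP at [0.17, -0.602, 0.215] pointing down, gripper open.
Joint ranges: [-177.58, 177.58], [-47.91, 125.51], [2.72, 160], [-65.01, 245.01], [3.68, 167.84], [-153.87, 153.87]. Speed limits (degrees/s): [127.2, 127.2, 159.86, 180, 180, 180].

### API

Orientations are given as [roll, pitch, yaw] about the fixed x, y, z axes, in that order (R = Rz(yaw) Ry(pitch) Rx(roll)).
In Python, from station import arm gives the robot as it stands.
- The arm moves only by the tool carry_out, never from a script. Its arguments are lists of equal length, an entry for each row: "linear": the shift along the tool's x, y, z in m, a list of three; "yaw": the turn about the tool's z in degrees; "grip": the finger opening in m, from 0 to 0.0951. A call has 1 to 8 rows; each row shifts and turns the commanded pose from where the row before left it, along the tool's axes as they then stand; what a row does not reach is not made up. A row lasts 1/12 s, in which the tool goes at most 41.7 mm and 7.16 degrees, less where a joint would pass 70% of its speed; a pose out of reach is approached as far as the arm can. A call with a gripper value outside its range is refused whole. The fingers move at their own pace and stop on an object; "force" is the grip in N (left out, the last holds). Time passes only in rows, so rows that do not move let the fingers close. It gives the time, the measured TCP pose, the force, the opening and the grip force at its end, in the units of the state.
- arm.state(): the state, without advancing time (a new reading comes with each control period).
- arm.read_camera(name): name is "side" or "top"; returns a dict with "frame" (480x640x3 uint8, red, green, blue), "fov_y" (degrees; the focal length in pixels is half the picture's height over the tangent of half this angle, whatever the lens; pixels are square), "cx", "cy" (the principal point, pixels), "extrinsics" (4x4, takes a point from camera to world coordinates). Camera axes: x right, y down, z forward; pixel columns grow to the right and rows downward; lengths in m; the calibration is good to about 2 mm. A picture is of the moment at which its call begins. There is no depth.
- arm.sign_off(): hands the job in; it is judged then, once.
Trained networks look in a picture, given as the dict that the camera call returned (one of the last four; its "shot" number tells which), for a name from the list of things; names that differ only in an ending like _2 or _b are one class to them, and where a whole thing is asked for, a point or a joint stands for the part that bears it (a point fixed in the world has none). Each returns a list of dicts, best first, with "p" (0 to 1); they miss things now and then, are a little off and sometimes report something else, mostly with a low value. They report only what shows in the picture. A call takes as long as a camera call.
- arm.search_frame(picture, name): "rect" ([left, top, right, bottom] in pixels, round what is visible of it).
- arm.masks_of(picture, name): "mask" (480x640 bool, what is visible of it) and "rect" ([left, top, right, bottom] in pixels, round what is visible of it).
- arm.pinpoint(picture, name): "xy" ([column, row] in pixels: a listed point, or the origin of a listed thing).
The state is a dict: "t": time; "joint_pos": joint angles; "joint_velocities": joint speeds; "effort": joint torques, N m; "tcp_pos": TCP position; "orientation": TCP orientation; "force": force on the tool from outside, world axes, zero at the start; "ft_torque": the same for the moment, N m; "finger_gap": finger opening in m; "finger_force": force on a finger pad.
Only numpy, scipy, OpenCV 4.12 (cv2) and the standard library are available. Lean on these libraries where they do the work, as an engineer would, in place of code of your own. Each camera call takes 0.05 s, during which the arm holds its last target. There are 200 camera calls.

### The job

Get the pull-charged night lamp ready: set the blue lamp down in its wooden cradle with its pull rod in the cradle's slot and let go of it; then take the orange knob, pull it all the way out to its stop, hold it there a moment, and ease it back fully home without letting it snap back. After that set the loose green cover on the lamp's round rim so that it sits seated and level, with the lamp still down in the cradle. Do not drop the lamp or the cover, and leave everything else on the shelf where it stands.

Things in the scene. Friction and masses are not known exactly. Their poses are not given: they have to be found in the camera images.
- lamp: Blue lamp, box 80 (x) x 60 (y) x 50 (z) mm, 0.55 kg; on top a round aluminium rim (outer diameter 54, inner 46, z = 50 to 62 mm). Origin: centre of underside. A steel pull rod 8 mm thick leaves its -x face 38 mm above the underside and ends in the orange knob. Can be gripped from above across its 60 mm width (y).
- cradle: Fixed wooden cradle, 102 (x) x 82 (y) mm outside, 90 x 70 inside. Origin: centre of underside; heights above it: floor 4 mm, side walls (along x) to 22, front (-x) and back (+x) walls to 48. The front wall has a 26 mm wide slot in its middle, open at the top, down to the floor, for the pull rod, so the lamp sits with its axes along the cradle's.
- pull (a joint): Travel of the pull rod (m): 0 = home, 0.055 = fully out at its stop; grows as the knob moves to the lamp's -x. A spring draws it home (about 1 N at home, 5 N fully out).
- pull_knob (a point): Centre of the orange knob, a disc 28 mm in diameter and 16 mm thick whose axis is the rod's; at home it lies 75 mm from the lamp's origin towards its -x, 38 mm above its underside. The gap between knob and lamp at home is 27 mm.
- lamp_rim (a point): Centre of the top edge of the lamp's round rim, 62 mm above the lamp's underside.
- cover: Loose green cover, 70 g. Origin: centre of the underside of its spigot. From below: spigot 40 mm in diameter, 5 deep (goes inside the rim); disc 64 mm in diameter, z = 5 to 11 mm (rests on the rim); upright wooden knob 22 mm in diameter, z = 11 to 33. Seated, its origin is 57 mm above the lamp's underside. It starts standing on its spigot.
- owl: White ceramic owl figurine, 62 mm across, 104 mm tall; loose bystander. Origin: centre of the underside.
- screwbox: Wooden box 85 x 85 x 55 mm with a round dark screw-top lid (shut tight), 71 mm tall in all; loose bystander. Origin: centre of the underside.
- tipcap: Tall black plastic umbrella tip cap standing up, 34 mm across its foot, 110 mm tall; loose bystander. Origin: centre of the underside.
- doorstop: Grey silicone wedge door stop, 110 x 42 mm, about 33 mm tall; loose bystander. Origin: centre of the underside.
- pen: Aluminium pen lying along its own x, 124 mm long, 11 mm thick; loose bystander. Origin: centre of the underside.
- keydish: Blue ceramic dish, 100 mm across, 25 mm tall; loose bystander. Origin: centre of the underside.
- candleglass: Amber glass cup, 68 mm across, 75 mm tall; loose bystander. Origin: centre of the underside.

How it is judged:
By the outcome, as a careful person would: the job done as asked, in the order asked, and still so for the second after the job is handed in, with the robot touching nothing.
It also fails if it takes over 58 s, if anything falls off the work surface, if the arm or the gripper's body presses on something with over 40 N, if the wrist force passes 120 N, or if a joint passes its speed limit or range.

## Working session

There is one attempt and no reset: what is moved stays moved. The work goes in short steps, Python scripts to look and compute and a tool call to move; the robot and the scene stay as the last step left them, time stands still between calls to the robot, and variables do not carry over. Pictures are saved under pics/ and viewed, at most 10 in all, crops included, and the job is handed in when it is done.

Besides the shell and the picture viewer there is one more tool, called after ">>>" in YAML: its name, and indented under it one key for each argument. carry_out: Moves the arm, as the interface text tells. Its arguments: {"type":"object","properties":{"linear":{"type":"array","items":{"type":"array","items":{"type":"number"}}},"yaw":{"type":"array","items":{"type":"number"}},"grip":{"type":"array","items":{"type":"number"}},"force":{"type":"number"}},"required":["linear","yaw","grip"]}

```bash
mkdir -p pics; ls
cat > h.py <<'E'
import numpy as np, cv2
from station import arm
def K(p):
    f=p["frame"].shape[0]/2/np.tan(np.radians(p["fov_y"])/2); return f
def ray(p,uv):
    f=K(p);E=np.array(p["extrinsics"]);d=E[:3,:3]@np.array([(uv[0]-p["cx"])/f,(uv[1]-p["cy"])/f,1]);return E[:3,3],d
def onz(p,uv,z):
    o,d=ray(p,uv);return o+d*(z-o[2])/d[2]
def tri(rs):
    A=np.zeros((3,3));b=np.zeros(3)
    for o,d in rs:
        d=d/np.linalg.norm(d);M=np.eye(3)-np.outer(d,d);A+=M;b+=M@o
    return np.linalg.solve(A,b)
def proj(p,X):
    E=np.array(p["extrinsics"]);c=E[:3,:3].T@(np.array(X)-E[:3,3]);f=K(p);return [p["cx"]+f*c[0]/c[2],p["cy"]+f*c[1]/c[2]]
def save(p,n):
    cv2.imwrite("pics/"+n,p["frame"][:,:,::-1])
E
python3 - <<'E'
from h import *
np.set_printoptions(precision=4,suppress=True)
P={c:arm.read_camera(c) for c in("top","side")}
for c,p in P.items(): save(p,c+"0.png"); print(c,p["fov_y"],p["cx"],p["cy"],np.array(p["extrinsics"]).tolist(), [k for k in p])
for n in "lamp cradle pull_knob lamp_rim cover owl screwbox tipcap doorstop pen keydish candleglass".split():
    r={c:arm.pinpoint(p,n)[:2] for c,p in P.items()}
    print(n,[(c,[(np.round(x["xy"],1).tolist(),round(x["p"],2)) for x in v]) for c,v in r.items()], end=" ")
    if r["top"] : print("z0:",onz(P["top"],r["top"][0]["xy"],0), end=" ")
    if r["top"] and r["side"]: print("tri",tri([ray(P[c],r[c][0]["xy"]) for c in P]),end="")
    print()
print(arm.state(), arm.grasp_offset)
E
```

```text
pics
top 46.386090079060736 318.92870162781253 235.08514926283002 [[-0.10497267908222468, -0.9711844902405902, 0.21396593785559773, 0.27601488470714663], [-0.9944746312021954, 0.10272443422062848, -0.021630961821181297, 0.09481425998193697], [-0.0009718752789848037, -0.21505435715227206, -0.9766015968286479, 1.4756480222948587], [0.0, 0.0, 0.0, 1.0]] ['frame', 'fov_y', 'cx', 'cy', 'extrinsics', 'shot']
side 56.26988259185689 320.7888042210483 235.5274824694523 [[0.9427521175437241, -0.22083616135707554, 0.24989964926725192, 0.3460258783768489], [-0.3334130616357596, -0.6406659888797711, 0.6916522399467624, -0.5401183152720824], [0.007360380254645999, -0.7353764209775675, -0.6776188783325995, 0.6488904375924298], [0.0, 0.0, 0.0, 1.0]] ['frame', 'fov_y', 'cx', 'cy', 'extrinsics', 'shot']
lamp [('top', [([232.0, 279.0], 0.59)]), ('side', [([264.5, 197.2], 0.92)])] z0: [0.505  0.3039 0.    ] tri [ 0.5072  0.3056 -0.0118]
cradle [('top', [([321.3, 237.6], 0.98)]), ('side', [([336.4, 255.2], 0.66), ([242.4, 201.8], 0.41)])] z0: [0.5917 0.0565 0.    ] tri [ 0.5937  0.0562 -0.0001]
pull_knob
[... 1304 characters left out ...]
08 -0.1656  0.    ] tri [ 0.7527 -0.1666 -0.0055]
candleglass [('top', [([163.0, 252.3], 0.89)]), ('side', [([279.1, 151.4], 0.92)])] z0: [0.5963 0.4827 0.    ] tri [ 0.596   0.485  -0.0084]
{'t': 1.3, 'joint_pos': array([-80.3042,  28.1283,  89.3188,  -0.0014,  62.5495,  -6.0524]), 'joint_velocities': array([ 0.0266,  0.0035,  0.1249, -0.0161, -0.0125,  0.0222]), 'effort': array([ -0.0019, -61.2477, -25.8432,   0.0692,   0.0447,  -0.    ]), 'tcp_pos': array([ 0.1696, -0.6016,  0.2146]), 'orientation': array([179.9968,   0.0016,  15.7488]), 'force': array([0.4678, 0.4408, 0.2752]), 'ft_torque': array([-0.0033, -0.0352, -0.0013]), 'finger_force': 0.0, 'finger_gap': 0.09492545478847063} 0.0188
```

View pictures.

View pics/top0.png

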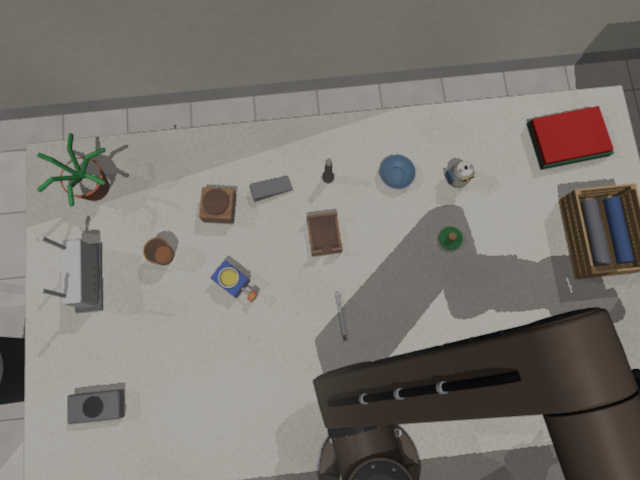

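View pics/side0.png

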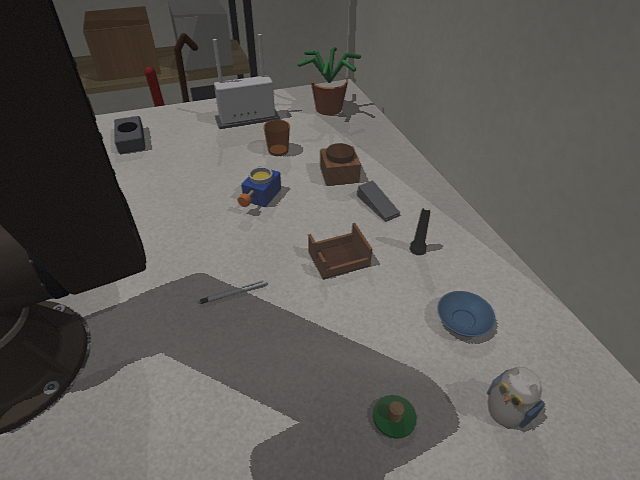

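Top view: lamp at about (232,279) with its knob at (251,296), cradle at (324,233), cover at (452,238), pen at (341,315). The side view agrees. I'll fit the silhouettes for yaw and zoom in on the cradle's slot.

```bash
cat >> h.py <<'E'
from scipy.optimize import minimize
def box(x0,x1,y0,y1,z0,z1): return np.array([[x,y,z] for x in(x0,x1) for y in(y0,y1) for z in(z0,z1)])
def cyl(r,z0,z1): 
    a=np.linspace(0,2*np.pi,24,endpoint=False); return np.array([[r*np.cos(t),r*np.sin(t),z] for t in a for z in(z0,z1)])
kn=cyl(.014,-.008,.008)[:,[2,0,1]]+[-.075,0,.038]
MOD={"lamp":[box(-.04,.04,-.03,.03,0,.05),cyl(.027,.05,.062),kn,box(-.075,-.04,-.004,.004,.034,.042)],
"cradle":[box(-.051,.051,-.041,.041,0,.022),box(-.051,-.045,-.041,-.013,0,.048),box(-.051,-.045,.013,.041,0,.048),box(.045,.051,-.041,.041,0,.048)],
"cover":[cyl(.02,0,.005),cyl(.032,.005,.011),cyl(.011,.011,.033)]}
def render(p,name,q,S=4):
    c,s=np.cos(q[3]),np.sin(q[3]);R=np.array([[c,-s,0],[s,c,0],[0,0,1]])
    im=np.zeros((480*S,640*S),np.uint8)
    for m in MOD[name]:
        X=m@R.T+np.array(q[:3]);uv=np.array([proj(p,x) for x in X])
        h=cv2.convexHull(np.round((uv+.5)*S*16-8).astype(np.int32)).astype(np.int32)
        cv2.fillConvexPoly(im,h,255,shift=4)
    return cv2.resize(im,(640,480),interpolation=cv2.INTER_AREA)/255.
def fit(obs,name,q0):
    # obs: list of (picture, mask); q=(x,y,z,yaw) z fixed
    def cost(v):
        t=0
        for p,m in obs:
            r=render(p,name,[v[0]/1000,v[1]/1000,q0[2],np.radians(v[2])])
            mm=cv2.GaussianBlur(m.astype(float),(0,0),1.);rr=cv2.GaussianBlur(r,(0,0),1.); t+=((mm-rr)**2).sum()/m.sum()
        return t
    v0=np.array([q0[0]*1000,q0[1]*1000,np.degrees(q0[3])])
    r=minimize(cost,v0,method="Nelder-Mead",options=dict(initial_simplex=v0+np.array([[0,0,0],[6,0,0],[0,6,0],[0,0,10]]),xatol=.1,fatol=1e-4,maxiter=120))
    return r.x,r.fun
E
python3 - <<'E'
from h import *
np.set_printoptions(precision=4,suppress=True)
P={c:arm.read_camera(c) for c in("top","side")}
for n,q in dict(lamp=(.506,.306,0,np.radians(48)),cradle=(.5937,.0562,0,np.radians(5)),cover=(.554,-.296,0,0)).items():
    obs=[]
    for c,p in P.items():
        m=arm.masks_of(p,n); print(n,c,[(round(x["p"],2),np.round(x["rect"]).tolist()) for x in m[:3]])
        if m: obs.append((p,m[0]["mask"]))
    print("both",fit(obs,n,q)," each",[fit([o],n,q) for o in obs])
a=P["top"]["frame"][210:310,210:350];b=P["side"]["frame"][160:285,230:405]
im=[cv2.resize(x,None,fx=k,fy=k,interpolation=cv2.INTER_CUBIC) for x,k in((a,4),(b,3.2))]
im=[cv2.resize(x,(400,int(x.shape[0]*400/x.shape[1]))) for x in im]
h=max(x.shape[0] for x in im);im=[np.pad(x,((0,h-x.shape[0]),(0,0),(0,0))) for x in im]
cv2.imwrite("pics/c1.png",np.hstack(im)[:,:,::-1])
E
```

```text
lamp top [(0.91, [207.0, 260.0, 259.0, 302.0])]
lamp side [(0.85, [237.0, 167.0, 278.0, 208.0]), (0.74, [265.0, 121.0, 285.0, 157.0])]
both (array([501.2156, 305.6441,  47.4823]), np.float64(0.026152106204453032))  each [(array([501.1093, 305.9553,  46.7459]), np.float64(0.003191601772979103)), (array([501.1662, 303.7234,  49.6483]), np.float64(0.011510668834928888))]
cradle top [(0.64, [308.0, 214.0, 345.0, 260.0])]
cradle side [(0.93, [307.0, 225.0, 373.0, 281.0]), (0.5, [374.0, 396.0, 417.0, 437.0])]
both (array([595.8626,  49.3604,   1.2465]), np.float64(0.032918431194798606))  each [(array([594.8842,  50.7906,   1.7447]), np.float64(0.0029013584542974097)), (array([596.0564,  46.8021,   1.4954]), np.float64(0.011604461364432167))]
cover top [(0.9, [441.0, 226.0, 462.0, 250.0])]
cover side [(0.6, [371.0, 392.0, 417.0, 440.0])]
both (array([ 553.5081, -287.3202,   -8.5749]), np.float64(0.046756880942449015))  each [(array([ 552.5499, -285.0441,  -15.2964]), np.float64(0.009400486047900298)), (array([ 553.7748, -288.6979,   -6.4286]), np.float64(0.010811260518255464))]
```

View pics/c1.png

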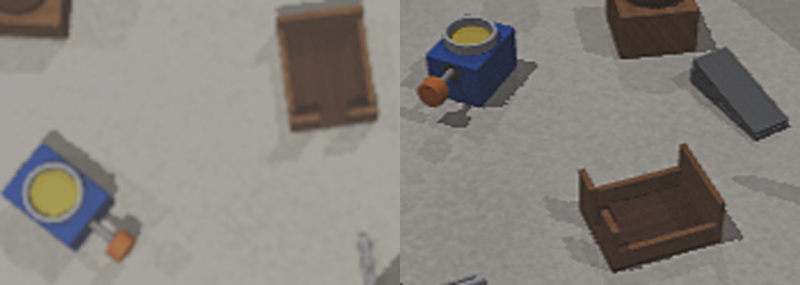

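Slot faces -x (cradle at about (0.5955, 0.0487), yaw about 1.5°). The lamp is at (0.501, 0.305), yaw 47.5°, and the cover at (0.5535, -0.287). I'm moving to above the lamp.

>>> carry_out:
  linear:
    - [0, 0, 0]
    - [0, 0, 0]
    - [0, 0, 0]
    - [0.025, -0.028, 0]
    - [0.025, -0.028, 0]
    - [0.025, -0.028, 0]
    - [0.025, -0.028, 0]
    - [0.025, -0.028, 0]
  yaw: [5.25, 5.25, 5.25, 0, 0, 0, 0, 0]
  grip: [0.094, 0.094, 0.094, 0.094, 0.094, 0.094, 0.094, 0.094]

```text
t: 2.37
tcp_pos: [0.2955, -0.4602, 0.2147]
orientation: [180.0, -0.0, -0.0]
force: [0.4, -0.6, -0.3]
finger_gap: 0.0941
finger_force: 0.0
```

>>> carry_out:
  linear:
    - [0.025, -0.028, 0]
    - [0.025, -0.028, 0]
    - [0.025, -0.028, 0]
    - [0.025, -0.028, 0]
    - [0.025, -0.028, 0]
    - [0.025, -0.028, 0]
    - [0.025, -0.028, 0]
    - [0.025, -0.028, 0]
  yaw: [0, 0, 0, 0, 0, 0, 0, 0]
  grip: [0.094, 0.094, 0.094, 0.094, 0.094, 0.094, 0.094, 0.094]

```text
t: 3.03
tcp_pos: [0.4957, -0.236, 0.2148]
orientation: [180.0, -0.0, -0.0]
force: [0.1, -0.4, -0.1]
finger_gap: 0.0943
finger_force: 0.0
```

>>> carry_out:
  linear:
    - [0, -0.038, 0]
    - [0, -0.038, 0]
    - [0, -0.038, 0]
    - [0, -0.038, 0]
    - [0, -0.038, 0]
    - [0, -0.038, 0]
    - [0, -0.038, 0]
    - [0, -0.038, 0]
  yaw: [0, 0, 0, 0, 0, 0, 0, 0]
  grip: [0.094, 0.094, 0.094, 0.094, 0.094, 0.094, 0.094, 0.094]

```text
t: 3.7
tcp_pos: [0.4944, 0.0682, 0.2148]
orientation: [180.0, -0.0, -0.0]
force: [0.5, -0.0, -0.8]
finger_gap: 0.094
finger_force: 0.0
```

>>> carry_out:
  linear:
    - [0.001, -0.034, 0]
    - [0.001, -0.034, 0]
    - [0.001, -0.034, 0]
    - [0.001, -0.034, 0]
    - [0.001, -0.034, 0]
    - [0.001, -0.034, 0]
    - [0.001, -0.033, 0]
  yaw: [0, 0, 0, 0, 0, 0, 0]
  grip: [0.094, 0.094, 0.094, 0.094, 0.094, 0.094, 0.094]

```text
t: 4.28
tcp_pos: [0.5014, 0.3053, 0.2147]
orientation: [-180.0, -0.0, 0.0]
force: [0.2, -0.7, -0.2]
finger_gap: 0.094
finger_force: 0.0
```

>>> carry_out:
  linear:
    - [0, 0, 0.015]
    - [0, 0, 0.015]
    - [0, 0, 0.015]
    - [0, 0, 0.015]
    - [0, 0, 0.015]
    - [0, 0, 0.015]
    - [0, 0, 0]
    - [0, 0, 0]
  yaw: [-6.8, -6.8, -6.8, -6.8, -6.8, -6.8, -6.7, 0]
  grip: [0.094, 0.094, 0.094, 0.094, 0.094, 0.094, 0.094, 0.094]

```text
t: 4.95
tcp_pos: [0.5014, 0.3033, 0.1237]
orientation: [-180.0, 0.1, 47.8]
force: [0.5, 0.1, 0.4]
finger_gap: 0.094
finger_force: 0.0
```

Run:
```python
from h import *
s=arm.state();print(s["tcp_pos"],s["orientation"])
p=arm.read_camera("side");q=arm.read_camera("top")
a=cv2.resize(p["frame"][60:240,180:400],None,fx=1.8,fy=1.8,interpolation=cv2.INTER_CUBIC)
b=cv2.resize(q["frame"][200:380,140:360],None,fx=1.8,fy=1.8,interpolation=cv2.INTER_CUBIC)
for im,c,o in((a,p,(180,60)),(b,q,(140,200))):
    u=(np.array(proj(c,s["tcp_pos"]))-o)*1.8; cv2.circle(im,tuple(int(v) for v in u),3,(255,0,255),-1)
cv2.imwrite("pics/c2.png",np.hstack([a,b])[:,:,::-1])
```

```text
[0.50140671 0.30326802 0.12373327] [-1.79967906e+02  9.14041846e-02  4.78031985e+01]
```

View pics/c2.png

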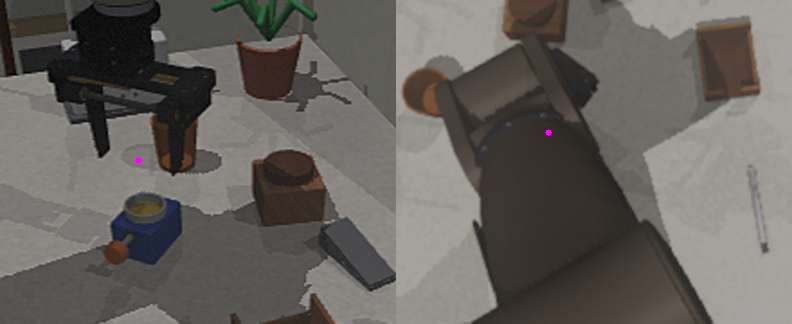

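The fingers straddle the lamp: tips at crop (103,155) and (175,172), with the projected TCP midway between them. I'll descend and grip.

>>> carry_out:
  linear:
    - [0.001, -0.001, 0.025]
    - [0, 0, 0.025]
    - [0, 0, 0.02]
    - [0, 0, 0.016]
    - [0, 0, 0.014]
    - [0, 0, 0]
    - [0, 0, 0]
    - [0, 0, 0]
  yaw: [0, 0, 0, 0, 0, 0, 0, 0]
  grip: [0.094, 0.094, 0.094, 0.094, 0.094, 0.094, 0.05, 0.05]
  force: 35

```text
t: 5.72
tcp_pos: [0.5022, 0.305, 0.0256]
orientation: [180.0, -0.1, 47.4]
force: [0.3, -0.6, 0.5]
finger_gap: 0.0856
finger_force: 0.0
```

>>> carry_out:
  linear:
    - [0, 0, 0]
    - [0, 0, 0]
    - [0, 0, 0]
    - [0, 0, 0]
    - [0, 0, 0]
  yaw: [0, 0, 0, 0, 0]
  grip: [0.05, 0.05, 0.05, 0.05, 0.05]
  force: 35

```text
t: 6.13
tcp_pos: [0.5022, 0.3049, 0.0252]
orientation: [180.0, -0.1, 47.5]
force: [1.2, -1.4, 4.8]
finger_gap: 0.0593
finger_force: 35.0
```

>>> carry_out:
  linear:
    - [0, 0, -0.008]
    - [0, 0, -0.015]
    - [0, 0, -0.016]
    - [0, 0, -0.016]
    - [0, 0, -0.016]
    - [0, 0, -0.016]
    - [0, 0, -0.016]
    - [0, 0, -0.007]
  yaw: [0, 6.5, 6.6, 6.6, 6.6, 6.6, 6.6, 6.5]
  grip: [0.05, 0.05, 0.05, 0.05, 0.05, 0.05, 0.05, 0.05]

```text
t: 6.8
tcp_pos: [0.5015, 0.3049, 0.1364]
orientation: [-180.0, -0.0, 1.2]
force: [-1.1, 1.0, -6.5]
finger_gap: 0.0599
finger_force: 35.0
```

>>> carry_out:
  linear:
    - [0.011, 0.032, 0]
    - [0.011, 0.032, 0]
    - [0.011, 0.032, 0]
    - [0.011, 0.032, 0]
    - [0.011, 0.032, 0]
    - [0.011, 0.032, 0]
    - [0.011, 0.032, 0]
    - [0.01, 0.034, 0]
  yaw: [0, 0, 0, 0, 0, 0, 0, 0]
  grip: [0.05, 0.05, 0.05, 0.05, 0.05, 0.05, 0.05, 0.05]

```text
t: 7.47
tcp_pos: [0.595, 0.0478, 0.1344]
orientation: [-180.0, 0.1, 1.5]
force: [0.6, 0.6, -6.4]
finger_gap: 0.0598
finger_force: 35.0
```

>>> carry_out:
  linear:
    - [0, 0, 0.012]
    - [0, 0, 0.012]
    - [0, 0, 0]
  yaw: [0, 0, 0]
  grip: [0.05, 0.05, 0.05]

```text
t: 7.72
tcp_pos: [0.5937, 0.0485, 0.1083]
orientation: [-180.0, 0.3, 1.4]
force: [-1.4, -0.5, -6.4]
finger_gap: 0.0602
finger_force: 35.0
```

Run:
```python
from h import *
np.set_printoptions(precision=4,suppress=True)
s=arm.state();t=s["tcp_pos"];print(t,s["orientation"],s["finger_gap"])
p=arm.read_camera("side")
yaw=np.radians(s["orientation"][2])
im=p["frame"].copy()
m=arm.masks_of(p,"lamp");print([(x["p"],x["rect"]) for x in m[:2]])
for n in("pull_knob","lamp_rim","cradle"):
  for x in arm.pinpoint(p,n)[:1]:print(n,x["xy"],x["p"])
R=np.array([[np.cos(yaw),-np.sin(yaw),0],[np.sin(yaw),np.cos(yaw),0],[0,0,1]])
b=t-[0,0,.025]
print("exp knob",proj(p,b+R@[-.075,0,.038]),"rim",proj(p,b+[0,0,.062]))
def over(im,name,q,col):
    r=(render(p,name,q)>.5).astype(np.uint8);c,_=cv2.findContours(r,0,2);cv2.drawContours(im,c,-1,col,1)
over(im,"lamp",[*b,yaw],(255,0,255));over(im,"cradle",[.5955,.0487,0,np.radians(1.5)],(0,255,0))
cv2.imwrite("pics/c3.png",cv2.resize(im[130:310,220:440],None,fx=3.5,fy=3.3,interpolation=cv2.INTER_CUBIC)[:,:,::-1])
```

```text
[0.5937 0.0485 0.1083] [-179.9819    0.2891    1.4126] 0.06022665053914301
[(0.79, [293.8, 198.0, 363.6, 243.7])]
pull_knob [299.6, 221.5] 0.6
cradle [339.2, 260.1] 0.64
exp knob [np.float64(300.3737275873492), np.float64(220.99150748990516)] rim [np.float64(339.37988213477803), np.float64(201.45420852519302)]
```

View pics/c3.png

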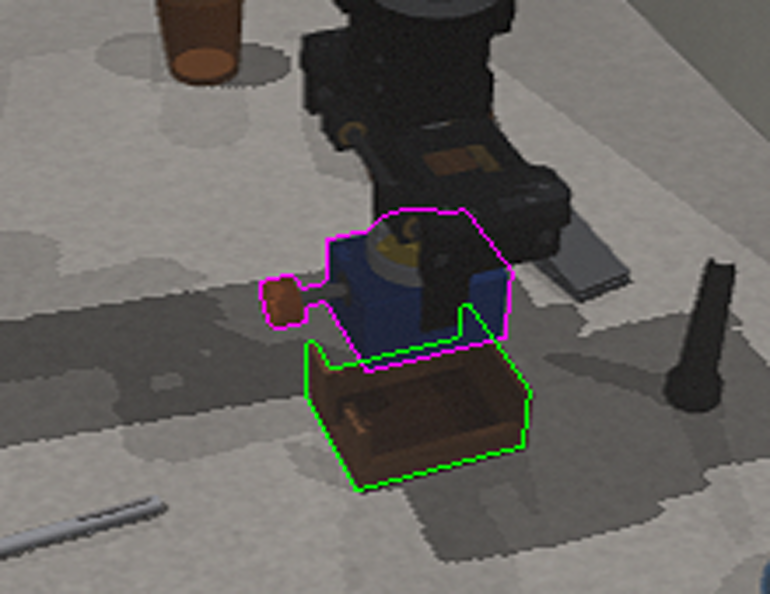

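Both overlays fit: the lamp edges lie on the magenta outline and the cradle on the green. I'll lower it.

>>> carry_out:
  linear:
    - [0.001, 0, 0.008]
    - [0, 0, 0.012]
    - [0, 0, 0.012]
    - [0, 0, 0.012]
    - [0, 0, 0.01]
    - [0, 0, 0.008]
    - [0, 0, 0.006]
    - [0, 0, 0]
  yaw: [0, 0, 0, 0, 0, 0, 0, 0]
  grip: [0.05, 0.05, 0.05, 0.05, 0.05, 0.05, 0.05, 0.05]

```text
t: 8.63
tcp_pos: [0.5958, 0.0492, 0.0412]
orientation: [-180.0, 0.1, 1.5]
force: [0.4, 0.0, -5.9]
finger_gap: 0.06
finger_force: 35.0
```

Inside the walls with no contact; 12 mm left to the floor.

>>> carry_out:
  linear:
    - [0, 0.001, 0.005]
    - [0, 0, 0.003]
    - [0, 0, 0.002]
    - [0, 0, 0.001]
    - [0, 0, 0]
  yaw: [0, 0, 0, 0, 0]
  grip: [0.05, 0.05, 0.05, 0.05, 0.05]

```text
t: 9.05
tcp_pos: [0.5964, 0.0482, 0.0316]
orientation: [180.0, -0.0, 1.5]
force: [-0.3, 0.6, -6.1]
finger_gap: 0.0599
finger_force: 35.0
```

>>> carry_out:
  linear:
    - [0, 0, 0.001]
    - [0, 0, 0.001]
    - [0, 0, 0.0005]
    - [0, 0, 0]
  yaw: [0, 0, 0, 0]
  grip: [0.05, 0.05, 0.05, 0.05]

```text
t: 9.38
tcp_pos: [0.5964, 0.0482, 0.0293]
orientation: [180.0, -0.0, 1.5]
force: [0.5, -0.2, -4.4]
finger_gap: 0.06
finger_force: 35.0
```

>>> carry_out:
  linear:
    - [0, 0, 0.0006]
    - [0, 0, 0]
    - [0, 0, 0]
  yaw: [0, 0, 0]
  grip: [0.05, 0.05, 0.05]

```text
t: 9.63
tcp_pos: [0.5964, 0.0482, 0.0292]
orientation: [180.0, -0.0, 1.5]
force: [-3.2, 0.5, 5.8]
finger_gap: 0.0599
finger_force: 35.0
```

>>> carry_out:
  linear:
    - [0, 0, 0]
    - [0, 0, 0]
    - [0, 0, 0]
    - [0, 0, 0]
    - [0, 0, -0.005]
    - [0, 0, -0.02]
    - [0, 0, -0.03]
    - [0, 0, -0.03]
  yaw: [0, 0, 0, 0, 0, 0, 0, 0]
  grip: [0.08, 0.08, 0.08, 0.08, 0.08, 0.08, 0.08, 0.08]

```text
t: 10.3
tcp_pos: [0.596, 0.0482, 0.1142]
orientation: [-180.0, 0.1, 1.5]
force: [1.1, 0.5, -0.4]
finger_gap: 0.0797
finger_force: 0.0
```

>>> carry_out:
  linear:
    - [-0.025, 0, 0]
    - [-0.025, 0, 0]
    - [-0.025, 0, 0]
    - [0, 0, 0]
    - [0, 0, 0]
  yaw: [0, 0, 0, 0, 0]
  grip: [0.08, 0.08, 0.05, 0.05, 0.05]

```text
t: 10.72
tcp_pos: [0.5212, 0.0462, 0.1142]
orientation: [180.0, -0.0, 1.5]
force: [1.8, 0.3, 0.3]
finger_gap: 0.0652
finger_force: 0.0
```

Run:
```python
from h import *
np.set_printoptions(precision=4,suppress=True)
s=arm.state();t=s["tcp_pos"];print(t,s["orientation"],s["finger_gap"])
p=arm.read_camera("side")
im=p["frame"].copy()
m=arm.masks_of(p,"lamp");print([(x["p"],x["rect"]) for x in m[:2]])
for n in("pull_knob","lamp_rim","lamp"):
  for x in arm.pinpoint(p,n)[:1]:print(n,x["xy"],x["p"])
q=[.5964,.0482,.004,np.radians(1.5)]
print("exp knob",proj(p,np.array(q[:3])+[-.075,-.002,.038]),"rim",proj(p,np.array(q[:3])+[0,0,.062]))
def over(im,name,q,col):
    r=(render(p,name,q)>.5).astype(np.uint8);c,_=cv2.findContours(r,0,2);cv2.drawContours(im,c,-1,col,1)
over(im,"lamp",q,(255,0,255))
cv2.imwrite("pics/c4.png",cv2.resize(im[130:310,220:440],None,fx=3.5,fy=3.3,interpolation=cv2.INTER_CUBIC)[:,:,::-1])
```

```text
[0.5212 0.0462 0.1142] [179.9929  -0.0488   1.4937] 0.06520051789693625
[(0.76, [296.9, 227.7, 362.5, 269.1])]
pull_knob [302.5, 253.8] 0.54
lamp_rim [342.8, 236.6] 0.74
lamp [337.1, 255.9] 0.91
exp knob [np.float64(302.7342555409496), np.float64(252.1796326213016)] rim [np.float64(339.27076912246), np.float64(233.67743318545996)]
```

View pics/c4.png

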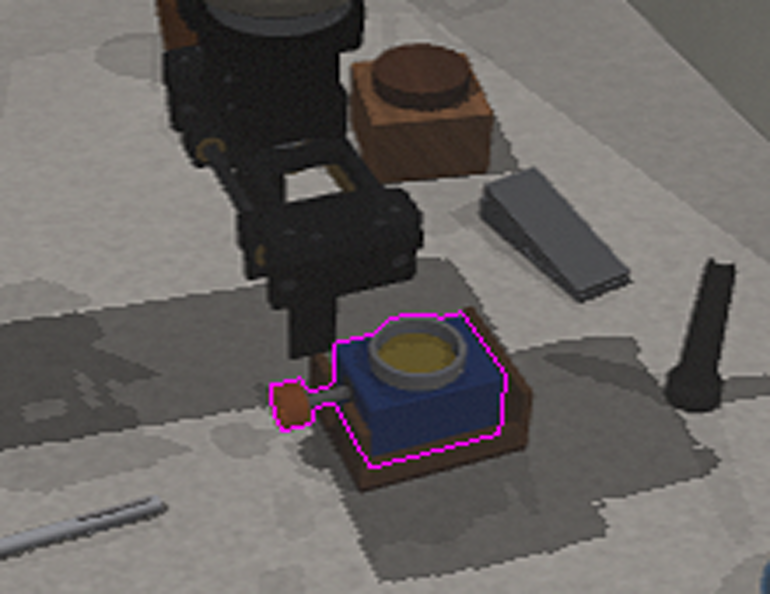

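The lamp is seated, with the rod in the slot and the knob under the gripper (crop (292,405)). I'll descend on the knob and grip it.

>>> carry_out:
  linear:
    - [0, 0, 0.018]
    - [0, 0, 0.018]
    - [0, 0, 0.018]
    - [0, 0, 0.016]
    - [0, 0, 0.012]
    - [0, 0, 0.009]
    - [0, 0, 0]
    - [0, 0, 0]
  yaw: [0, 0, 0, 0, 0, 0, 0, 0]
  grip: [0.05, 0.05, 0.05, 0.05, 0.05, 0.05, 0.05, 0.05]

```text
t: 11.63
tcp_pos: [0.5215, 0.0462, 0.0223]
orientation: [180.0, 0.0, 1.5]
force: [0.4, -0.4, -0.1]
finger_gap: 0.0501
finger_force: 0.0
```

>>> carry_out:
  linear:
    - [0, 0, 0]
    - [0, 0, 0]
    - [0, 0, 0]
    - [0, 0, 0]
    - [0, 0, 0]
  yaw: [0, 0, 0, 0, 0]
  grip: [0.015, 0.015, 0.015, 0.015, 0.015]
  force: 30

```text
t: 12.05
tcp_pos: [0.5216, 0.0462, 0.0229]
orientation: [180.0, -0.0, 1.5]
force: [-0.0, -0.5, 4.1]
finger_gap: 0.0276
finger_force: 30.0
```

>>> carry_out:
  linear:
    - [-0.003, 0, 0]
    - [-0.006, 0, 0]
    - [-0.006, 0, 0]
    - [-0.006, 0, 0]
    - [-0.006, 0, 0]
    - [-0.006, 0, 0]
    - [-0.006, 0, 0]
    - [-0.006, 0, 0]
  yaw: [0, 0, 0, 0, 0, 0, 0, 0]
  grip: [0.015, 0.015, 0.015, 0.015, 0.015, 0.015, 0.015, 0.015]

```text
t: 12.72
tcp_pos: [0.4761, 0.045, 0.0226]
orientation: [180.0, -0.0, 1.5]
force: [5.2, -0.4, 2.7]
finger_gap: 0.0276
finger_force: 30.0
```

>>> carry_out:
  linear:
    - [-0.003, 0, 0]
    - [-0.002, 0, 0]
    - [-0.002, 0, 0]
    - [-0.001, 0, 0]
  yaw: [0, 0, 0, 0]
  grip: [0.015, 0.015, 0.015, 0.015]

```text
t: 13.05
tcp_pos: [0.4685, 0.0448, 0.0226]
orientation: [180.0, -0.0, 1.5]
force: [5.4, -0.3, 2.4]
finger_gap: 0.0275
finger_force: 30.0
```

>>> carry_out:
  linear:
    - [-0.001, 0, 0]
    - [-0.001, 0, 0]
    - [0, 0, 0]
    - [0, 0, 0]
  yaw: [0, 0, 0, 0]
  grip: [0.015, 0.015, 0.015, 0.015]

```text
t: 13.38
tcp_pos: [0.4665, 0.0448, 0.0225]
orientation: [180.0, -0.0, 1.5]
force: [4.2, -1.6, 3.3]
finger_gap: 0.0275
finger_force: 30.0
```

>>> carry_out:
  linear:
    - [-0.001, 0, 0]
    - [0, 0, 0]
    - [0, 0, 0]
  yaw: [0, 0, 0]
  grip: [0.015, 0.015, 0.015]

```text
t: 13.63
tcp_pos: [0.4655, 0.0447, 0.0225]
orientation: [180.0, -0.0, 1.5]
force: [5.1, -1.4, 3.0]
finger_gap: 0.0274
finger_force: 30.0
```

>>> carry_out:
  linear:
    - [-0.001, 0, 0]
    - [-0.001, 0, 0]
    - [0, 0, 0]
    - [0, 0, 0]
  yaw: [0, 0, 0, 0]
  grip: [0.015, 0.015, 0.015, 0.015]

```text
t: 13.97
tcp_pos: [0.4635, 0.0447, 0.0225]
orientation: [180.0, -0.0, 1.5]
force: [4.3, -1.4, 1.6]
finger_gap: 0.0274
finger_force: 30.0
```

>>> carry_out:
  linear:
    - [-0.001, 0, 0]
    - [0, 0, 0]
    - [0, 0, 0]
  yaw: [0, 0, 0]
  grip: [0.015, 0.015, 0.015]

```text
t: 14.22
tcp_pos: [0.4629, 0.0447, 0.0225]
orientation: [180.0, -0.1, 1.5]
force: [6.4, -1.6, 1.4]
finger_gap: 0.0275
finger_force: 30.0
```

>>> carry_out:
  linear:
    - [-0.001, 0, 0]
    - [0, 0, 0]
    - [-0.001, 0, 0]
    - [0, 0, 0]
    - [0, 0, 0]
  yaw: [0, 0, 0, 0, 0]
  grip: [0.015, 0.015, 0.015, 0.015, 0.015]

```text
t: 14.63
tcp_pos: [0.4628, 0.0445, 0.0229]
orientation: [180.0, -0.3, 1.5]
force: [12.3, -1.8, 0.0]
finger_gap: 0.0273
finger_force: 30.0
```

Run:
```python
from h import *
np.set_printoptions(precision=4,suppress=True)
s=arm.state();t=s["tcp_pos"];print(t,s["force"])
p=arm.read_camera("side");save(p,"full5.png")
for n in("pull_knob","lamp_rim","lamp"):
  for x in arm.pinpoint(p,n)[:1]:print(n,x["xy"],x["p"])
print([proj(p,[.596-d,.0482,.066]) for d in(0,.006)])
cv2.imwrite("pics/c5.png",cv2.resize(p["frame"][130:310,220:440],None,fx=3.5,fy=3.3,interpolation=cv2.INTER_CUBIC)[:,:,::-1])
```

```text
[0.4628 0.0445 0.0229] [12.2593 -1.8294  0.0231]
lamp_rim [336.2, 237.7] 0.93
[[np.float64(339.07709541730003), np.float64(233.72308724736163)], [np.float64(336.1666050586736), np.float64(234.40916751255455)]]
```

View pics/c5.png

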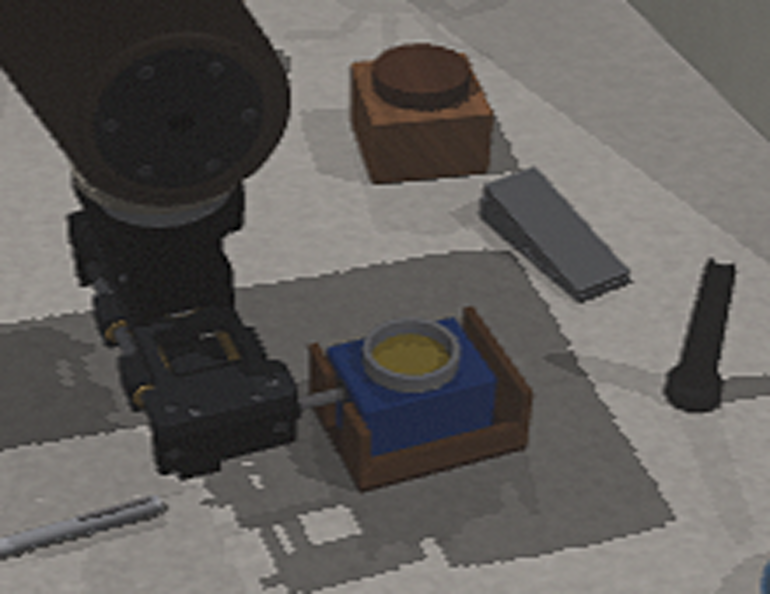

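At the stop: the tool stays at x=0.4628 while the force rises to 12 N, and the lamp is against the front wall. I'll hold, then ease it back.

>>> carry_out:
  linear:
    - [0, 0, 0]
    - [0, 0, 0]
    - [0, 0, 0]
    - [0, 0, 0]
    - [0, 0, 0]
    - [0, 0, 0]
    - [0, 0, 0]
    - [0, 0, 0]
  yaw: [0, 0, 0, 0, 0, 0, 0, 0]
  grip: [0.015, 0.015, 0.015, 0.015, 0.015, 0.015, 0.015, 0.015]

```text
t: 15.5
tcp_pos: [0.4628, 0.0445, 0.0228]
orientation: [180.0, -0.3, 1.5]
force: [12.2, -0.8, 0.6]
finger_gap: 0.0272
finger_force: 30.0
```

>>> carry_out:
  linear:
    - [0.002, 0, 0]
    - [0.003, 0, 0]
    - [0.003, 0, 0]
    - [0.003, 0, 0]
    - [0.003, 0, 0]
    - [0.003, 0, 0]
    - [0.003, 0, 0]
    - [0.003, 0, 0]
  yaw: [0, 0, 0, 0, 0, 0, 0, 0]
  grip: [0.015, 0.015, 0.015, 0.015, 0.015, 0.015, 0.015, 0.015]

```text
t: 16.17
tcp_pos: [0.4835, 0.0452, 0.0227]
orientation: [180.0, 0.0, 1.5]
force: [3.1, -2.6, 7.0]
finger_gap: 0.0275
finger_force: 30.0
```

>>> carry_out:
  linear:
    - [0.003, 0, 0]
    - [0.003, 0, 0]
    - [0.003, 0, 0]
    - [0.003, 0, 0]
    - [0.003, 0, 0]
    - [0.003, 0, 0]
    - [0.003, 0, 0]
    - [0.003, 0, 0]
  yaw: [0, 0, 0, 0, 0, 0, 0, 0]
  grip: [0.015, 0.015, 0.015, 0.015, 0.015, 0.015, 0.015, 0.015]

```text
t: 16.83
tcp_pos: [0.5071, 0.0458, 0.0227]
orientation: [180.0, 0.1, 1.5]
force: [1.7, -3.0, 8.4]
finger_gap: 0.0274
finger_force: 30.0
```

>>> carry_out:
  linear:
    - [0.003, 0, 0]
    - [0.002, 0, 0]
    - [0.001, 0, 0]
    - [0, 0, 0]
    - [0, 0, 0]
  yaw: [0, 0, 0, 0, 0]
  grip: [0.015, 0.015, 0.015, 0.015, 0.015]

```text
t: 17.25
tcp_pos: [0.5131, 0.0459, 0.0227]
orientation: [180.0, 0.0, 1.5]
force: [2.0, -2.2, 9.0]
finger_gap: 0.0272
finger_force: 30.0
```

>>> carry_out:
  linear:
    - [0.001, 0, 0]
    - [0.001, 0, 0]
    - [0.001, 0, 0]
    - [0.001, 0, 0]
    - [0, 0, 0]
    - [0, 0, 0]
  yaw: [0, 0, 0, 0, 0, 0]
  grip: [0.015, 0.015, 0.015, 0.015, 0.015, 0.015]

```text
t: 17.75
tcp_pos: [0.517, 0.0461, 0.0228]
orientation: [180.0, 0.1, 1.5]
force: [1.5, -1.9, 8.6]
finger_gap: 0.0274
finger_force: 30.0
```

>>> carry_out:
  linear:
    - [0.001, 0, 0]
    - [0, 0, 0]
    - [0.001, 0, 0]
    - [0, 0, 0]
    - [0, 0, 0]
  yaw: [0, 0, 0, 0, 0]
  grip: [0.015, 0.015, 0.015, 0.015, 0.015]

```text
t: 18.17
tcp_pos: [0.518, 0.0461, 0.0227]
orientation: [180.0, 0.2, 1.5]
force: [-2.7, -2.7, 11.1]
finger_gap: 0.0271
finger_force: 30.0
```

Home: the force has reversed to -2.7 N. I'll release, rise and go above the cover.

>>> carry_out:
  linear:
    - [0, 0, 0]
    - [0, 0, 0]
    - [0, 0, 0]
    - [0, 0, 0]
    - [0, 0, -0.02]
    - [0, 0, -0.03]
    - [0, 0, -0.035]
    - [0, 0, -0.035]
  yaw: [0, 0, 0, 0, 0, 0, 0, 0]
  grip: [0.05, 0.05, 0.05, 0.05, 0.05, 0.05, 0.05, 0.05]

```text
t: 18.83
tcp_pos: [0.5186, 0.0463, 0.1433]
orientation: [-180.0, 0.1, 1.5]
force: [1.5, 0.9, 0.4]
finger_gap: 0.05
finger_force: 0.0
```

>>> carry_out:
  linear:
    - [0.003, 0.037, 0]
    - [0.003, 0.037, 0]
    - [0.003, 0.037, 0]
    - [0.003, 0.037, 0]
    - [0.003, 0.037, 0]
    - [0.003, 0.037, 0]
    - [0.003, 0.037, 0]
    - [0.003, 0.037, 0]
  yaw: [0, 0, 0, 0, 0, 0, 0, 0]
  grip: [0.05, 0.05, 0.05, 0.05, 0.05, 0.05, 0.05, 0.05]

```text
t: 19.5
tcp_pos: [0.5507, -0.2508, 0.1422]
orientation: [-180.0, 0.1, 1.5]
force: [-0.5, 1.1, 0.5]
finger_gap: 0.0502
finger_force: 0.0
```

>>> carry_out:
  linear:
    - [0.003, 0.037, 0.01]
    - [0, 0, 0.02]
    - [0, 0, 0.02]
    - [0, 0, 0.02]
    - [0, 0, 0]
    - [0, 0, 0]
  yaw: [0, 0, 0, 0, 0, 0]
  grip: [0.05, 0.05, 0.05, 0.05, 0.05, 0.05]

```text
t: 20.0
tcp_pos: [0.5546, -0.2856, 0.0718]
orientation: [-179.9, 0.1, 1.5]
force: [0.7, -0.6, -0.1]
finger_gap: 0.0498
finger_force: 0.0
```

Run:
```python
from h import *
np.set_printoptions(precision=4,suppress=True)
s=arm.state();t=s["tcp_pos"];print(t,s["orientation"],s["finger_gap"])
p=arm.read_camera("side");im=p["frame"].copy()
m=arm.masks_of(p,"cover");print([(x["p"],x["rect"]) for x in m[:2]])
q0=(.5535,-.287,0,0)
if m: print(fit([(p,m[0]["mask"])],"cover",q0))
for n in("cover","lamp_rim","pull_knob","lamp"):
  for x in arm.pinpoint(p,n)[:1]:print(n,x["xy"],x["p"])
for u in(proj(p,t),proj(p,[*t[:2],.033])): cv2.circle(im,tuple(int(round(v)) for v in u),1,(255,0,255),-1)
a=cv2.resize(im[300:460,300:480],(450,400),interpolation=cv2.INTER_CUBIC);b=cv2.resize(im[190:310,280:385],(350,400),interpolation=cv2.INTER_CUBIC)
cv2.imwrite("pics/c6.png",np.hstack([a,b])[:,:,::-1])
```

```text
[ 0.5546 -0.2856  0.0718] [-179.9193    0.1241    1.5015] 0.04977089735338525
[(0.6, [373.4, 395.1, 416.5, 437.9])]
(array([ 552.4251, -289.025 ,    1.1089]), np.float64(0.09789899568251749))
cover [395.0, 417.8] 0.59
lamp_rim [230.3, 293.1] 0.32
pull_knob [300.6, 254.9] 0.69
lamp [335.3, 258.2] 0.84
```

View pics/c6.png

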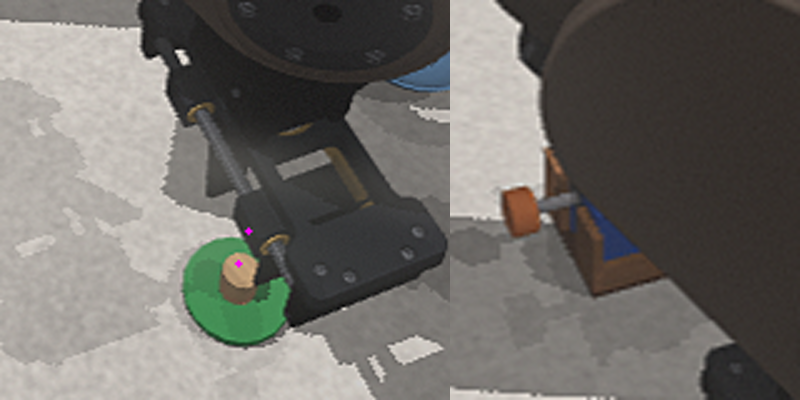

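The projected TCP lands on the cover's wooden knob, and the orange knob is home. I'll descend and grip at low force.

>>> carry_out:
  linear:
    - [-0.001, 0.001, 0.014]
    - [0, 0, 0.014]
    - [0, 0, 0.013]
    - [0, 0, 0.01]
    - [0, 0, 0.006]
    - [0, 0, 0]
    - [0, 0, 0]
    - [0, 0, 0]
  yaw: [0, 0, 0, 0, 0, 0, 0, 0]
  grip: [0.05, 0.05, 0.05, 0.05, 0.05, 0.05, 0.015, 0.015]
  force: 20

```text
t: 20.97
tcp_pos: [0.5544, -0.2872, 0.0161]
orientation: [180.0, -0.0, 1.5]
force: [-0.5, -0.6, 0.4]
finger_gap: 0.0414
finger_force: 0.0
```

>>> carry_out:
  linear:
    - [0, 0, 0]
    - [0, 0, 0]
    - [0, 0, 0]
    - [0, 0, 0]
  yaw: [0, 0, 0, 0]
  grip: [0.015, 0.015, 0.015, 0.015]
  force: 20

```text
t: 21.3
tcp_pos: [0.5543, -0.2872, 0.016]
orientation: [180.0, -0.0, 1.5]
force: [-0.4, -0.4, 2.5]
finger_gap: 0.0215
finger_force: 20.0
```

>>> carry_out:
  linear:
    - [0, 0, -0.008]
    - [0, 0, -0.02]
    - [0, 0, -0.025]
    - [0, 0, -0.03]
    - [0, 0, -0.025]
    - [0, 0, -0.012]
    - [0.005, -0.033, 0]
    - [0.005, -0.034, 0]
  yaw: [0, 0, 0, 0, 0, 0, 0, 0]
  grip: [0.015, 0.015, 0.015, 0.015, 0.015, 0.015, 0.015, 0.015]

```text
t: 21.97
tcp_pos: [0.5623, -0.2203, 0.1363]
orientation: [179.9, -0.1, 1.3]
force: [0.0, 0.4, -1.7]
finger_gap: 0.0216
finger_force: 20.0
```

>>> carry_out:
  linear:
    - [0.005, -0.034, 0]
    - [0.005, -0.034, 0]
    - [0.005, -0.034, 0]
    - [0.005, -0.034, 0]
    - [0.005, -0.034, 0]
    - [0.005, -0.034, 0]
    - [0.004, -0.034, 0]
    - [0.004, -0.029, 0]
  yaw: [0, 0, 0, 0, 0, 0, 0, 0]
  grip: [0.015, 0.015, 0.015, 0.015, 0.015, 0.015, 0.015, 0.015]

```text
t: 22.63
tcp_pos: [0.593, 0.0503, 0.1352]
orientation: [-180.0, 0.0, 1.5]
force: [-0.3, -0.0, 0.2]
finger_gap: 0.0217
finger_force: 20.0
```

>>> carry_out:
  linear:
    - [0, 0, 0.005]
    - [0, 0, 0]
    - [0, 0, 0]
  yaw: [0, 0, 0]
  grip: [0.015, 0.015, 0.015]

```text
t: 22.88
tcp_pos: [0.593, 0.0479, 0.13]
orientation: [180.0, 0.1, 1.5]
force: [0.3, -0.9, -0.6]
finger_gap: 0.0214
finger_force: 20.0
```

Run:
```python
from h import *
np.set_printoptions(precision=4,suppress=True)
s=arm.state();t=s["tcp_pos"];print(t,s["orientation"],s["finger_gap"])
p=arm.read_camera("side");im=p["frame"].copy()
def over(im,name,q,col):
    r=(render(p,name,q)>.5).astype(np.uint8);c,_=cv2.findContours(r,0,2);cv2.drawContours(im,c,-1,col,1)
a=np.radians(1.5)
for n in("cover","lamp"):
    m=arm.masks_of(p,n)
    if m: print(n,m[0]["rect"],m[0]["p"])
for n in("lamp_rim","pull_knob"):
  for x in arm.pinpoint(p,n)[:1]:print(n,x["xy"],x["p"])
print("exp rim",proj(p,[.5928,.0482,.066]),"knob",proj(p,[.5178,.0462,.042]))
im2=im.copy()
over(im2,"cover",[t[0]-.0008,t[1],t[2]-.016,0],(255,255,0));over(im2,"lamp",[.5928,.0482,.004,a],(255,0,255))
z=lambda x:cv2.resize(x[140:290,280:380],(400,600),interpolation=cv2.INTER_CUBIC)
cv2.imwrite("pics/c7.png",np.hstack([z(im),z(im2)])[:,:,::-1])
```

```text
[0.593  0.0479 0.13  ] [179.9895   0.0696   1.5193] 0.021422692479421218
cover [321.2, 201.1, 356.9, 224.8] 0.66
lamp [292.6, 229.1, 361.3, 267.3] 0.58
lamp_rim [337.0, 236.0] 0.86
pull_knob [303.8, 251.7] 0.73
exp rim [np.float64(337.52609165059755), np.float64(234.08870023502212)] knob [np.float64(300.94350449956175), np.float64(252.6121095037841)]
```

View pics/c7.png

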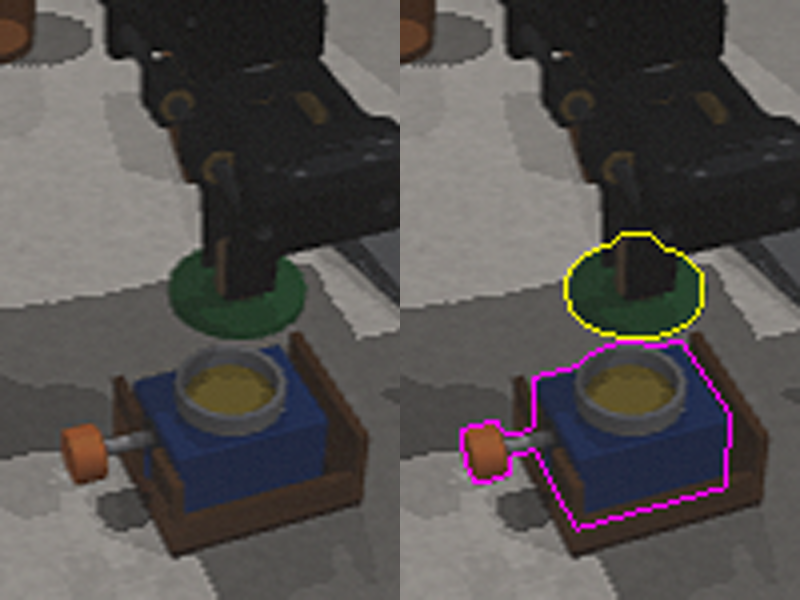

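The cover is centred over the rim; both overlays agree within about 1 mm. I'll lower it.

>>> carry_out:
  linear:
    - [0, 0, 0.01]
    - [0, 0, 0.012]
    - [0, 0, 0.01]
    - [0, 0, 0.008]
    - [0, 0, 0.004]
    - [0, 0, 0.002]
    - [0, 0, 0]
    - [0, 0, 0]
  yaw: [0, 0, 0, 0, 0, 0, 0, 0]
  grip: [0.015, 0.015, 0.015, 0.015, 0.015, 0.015, 0.015, 0.015]

```text
t: 23.8
tcp_pos: [0.5935, 0.0481, 0.0847]
orientation: [180.0, -0.0, 1.5]
force: [0.0, -0.6, -0.6]
finger_gap: 0.0216
finger_force: 20.0
```

>>> carry_out:
  linear:
    - [0, 0, 0.002]
    - [0, 0, 0.001]
    - [0, 0, 0.001]
    - [0, 0, 0]
    - [0, 0, 0]
  yaw: [0, 0, 0, 0, 0]
  grip: [0.015, 0.015, 0.015, 0.015, 0.015]

```text
t: 24.22
tcp_pos: [0.5934, 0.0481, 0.0805]
orientation: [180.0, -0.0, 1.5]
force: [1.2, 1.3, -0.3]
finger_gap: 0.0215
finger_force: 20.0
```

Below rim-top level (0.082) with no vertical force, so the spigot has entered. About 3.5 mm to go.

>>> carry_out:
  linear:
    - [0, 0, 0.001]
    - [0, 0, 0.001]
    - [0, 0, 0.001]
    - [0, 0, 0]
    - [0, 0, 0]
  yaw: [0, 0, 0, 0, 0]
  grip: [0.015, 0.015, 0.015, 0.015, 0.015]

```text
t: 24.63
tcp_pos: [0.5933, 0.0481, 0.0774]
orientation: [180.0, 0.0, 1.5]
force: [-0.1, -0.3, -0.8]
finger_gap: 0.0216
finger_force: 20.0
```

>>> carry_out:
  linear:
    - [0, 0, 0.0005]
    - [0, 0, 0]
    - [0, 0, 0]
  yaw: [0, 0, 0]
  grip: [0.015, 0.015, 0.015]

```text
t: 24.88
tcp_pos: [0.5934, 0.0481, 0.077]
orientation: [180.0, -0.0, 1.5]
force: [1.7, 0.1, -1.6]
finger_gap: 0.0214
finger_force: 20.0
```

>>> carry_out:
  linear:
    - [0, 0, 0.0005]
    - [0, 0, 0]
    - [0, 0, 0.0005]
    - [0, 0, 0]
    - [0, 0, 0]
  yaw: [0, 0, 0, 0, 0]
  grip: [0.015, 0.015, 0.015, 0.015, 0.015]

```text
t: 25.3
tcp_pos: [0.5934, 0.0481, 0.0769]
orientation: [180.0, -0.0, 1.5]
force: [-3.3, 0.7, 9.6]
finger_gap: 0.0217
finger_force: 20.0
```

Seated: z stays at 0.0769 and the contact force is up to 10 N. I'll release and back away.

>>> carry_out:
  linear:
    - [0, 0, -0.0005]
    - [0, 0, 0]
    - [0, 0, 0]
    - [0, 0, 0]
    - [0, 0, 0]
    - [0, 0, -0.015]
    - [0, 0, -0.03]
    - [0, 0, -0.03]
  yaw: [0, 0, 0, 0, 0, 0, 0, 0]
  grip: [0.015, 0.05, 0.05, 0.05, 0.05, 0.05, 0.05, 0.05]

```text
t: 25.97
tcp_pos: [0.5928, 0.0481, 0.1515]
orientation: [-180.0, 0.2, 1.5]
force: [0.7, 0.5, 0.4]
finger_gap: 0.05
finger_force: 0.0
```

>>> carry_out:
  linear:
    - [0, 0, -0.03]
    - [0, 0.03, -0.01]
    - [0, 0.035, 0]
    - [0, 0.035, 0]
    - [0, 0.035, 0]
    - [0, 0.035, 0]
    - [0, 0, 0]
    - [0, 0, 0]
  yaw: [0, 0, 0, 0, 0, 0, 0, 0]
  grip: [0.05, 0.05, 0.05, 0.05, 0.05, 0.05, 0.05, 0.05]

```text
t: 26.63
tcp_pos: [0.5976, -0.1235, 0.1912]
orientation: [-180.0, 0.0, 1.3]
force: [-0.3, 0.6, 0.9]
finger_gap: 0.0499
finger_force: 0.0
```

Run:
```python
from h import *
s=arm.state();print(s["tcp_pos"],s["t"])
p=arm.read_camera("side");q=arm.read_camera("top")
a=cv2.resize(p["frame"][190:310,270:390],(400,400),interpolation=cv2.INTER_CUBIC);b=cv2.resize(q["frame"][190:290,270:370],(400,400),interpolation=cv2.INTER_CUBIC)
print("exp cover knob top side",(np.array(proj(p,[.5932,.048,.094]))-[270,190])*400/120)
cv2.imwrite("pics/c8.png",np.hstack([a,b])[:,:,::-1])
```

```text
[ 0.59760103 -0.12348556  0.19119336] 26.6333
exp cover knob top side [227.49410866 110.44979302]
```

View pics/c8.png

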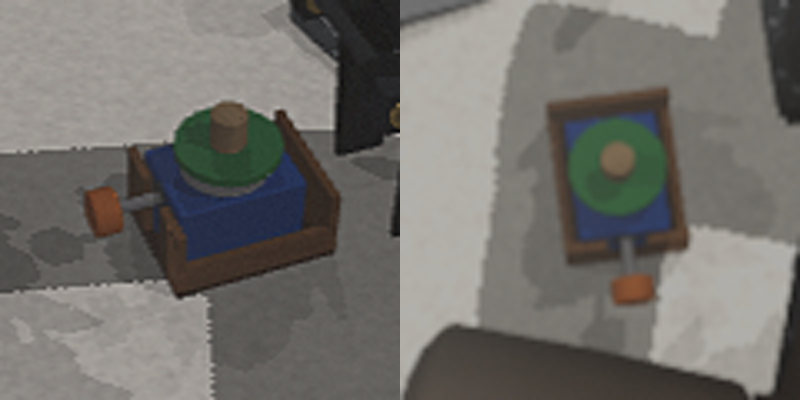

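The cover sits level and centred on the rim, its knob at (229,110) where expected. The lamp is down in the cradle and the orange knob is home.

```bash
python3 -c "
from station import arm
print(arm.sign_off())"
```

```text
the job is handed in; nothing more can be done
None
```

Job handed in at about 27 s: the lamp is in its cradle with the rod in the slot, the knob was pulled to its stop, held and eased home, and the cover is seated level on the rim.

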